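# Secure the specimen chest

### The arm

A 6-joint arm with a two-finger parallel gripper is mounted at the origin on the work surface. World frame = base frame: x ahead of the robot, y to its left, z up, the work surface at z = 0. Lengths are in m, angles in rad, forces in N, time in s.
With the tool pointing down it reaches from about 0.35 to 0.85 m from the base axis. Payload 8.1 kg.
Tool frame: the origin (TCP) lies between the finger pads; the fingertips stand 14 mm ahead of it and the grasp point (between the pads) lies 5 mm behind it; z points along the fingers, y is the line along which they close (so a half turn about z gives the same grasp; the last joint's range is limited). The gripper opens to 93 mm and grips with 3 to 60 N. Pads are 15 mm wide; open, the fingers measure 128 mm over their backs; the gripper's body (75 mm by 188 mm) begins 65 mm behind the grasp point.
Start: joints at [1.16, 0.13, 1.488, -0, 1.523, -0.085], TCP at [0.192, 0.568, 0.197] pointing down, gripper open.
Joint ranges: [-2.96, 2.96], [-0.89, 2.26], [0.02, 2.5], [-1.34, 4.48], [0, 2.73], [-2.66, 2.66]. Speed limits (rad/s): [2.39, 2.39, 2.79, 3.14, 3.14, 3.14].

### API

Orientations are given as a rotation vector (axis times angle).
In Python, from plant import robot gives the robot as it stands.
- The arm moves only by the tool arm_command, never from a script. Its argument "targets" is a list of rows, each an object of numbers: "x", "y", "z": the shift along the world's x, y, z in units of 500 mm (1.0 is 500 mm); "rx", "ry", "rz": the turn, a rotation vector about the world's x, y, z in units of 2 rad (1.0 is 2 rad); "claw": the closure in counts, from 0 (fully open) to 255 (shut). In form: [{"x": .., "y": .., "z": .., "rx": .., "ry": .., "rz": .., "claw": ..}, ...]. A call has 1 to 10 rows; each row is the pose to reach, as a shift and turn from the pose commanded when the call began; what a row does not reach only later rows make up. A row lasts 1/12 s, in which the tool goes at most 41.7 mm and 7.16 degrees, less where a joint would pass 70% of its speed; a pose out of reach is approached as far as the arm can. A call with a number of a shift or a turn outside -1 to 1 is refused whole. A call with a gripper value outside its range is refused whole. The fingers move at their own pace and stop on an object; "squeeze" is the grip in N (left out, the last holds). Time passes only in rows, so rows that repeat a pose let the fingers close. It gives the time, the measured TCP pose, the force, the opening and the grip force at its end, in the units of the state.
- robot.read_state(): the state, without advancing time (a new reading comes with each control period).
- robot.read_camera(name): name is "scene" or "top"; returns (picture, depth): 384x512x3 uint8, red, green, blue; 384x512 float32, m along the optical axis (not along the pixel's ray), 0 where there is no reading.
- robot.get_calibration(name): a dict with "intrinsics" (3x3 intrinsics, pixels), "origin" and "orientation" of the camera in the world. Camera axes: x right, y up, looking along -z (the intrinsics and any distortion apply to the point x, -y, -z); pixel columns grow to the right and rows downward; lengths in m; the calibration is good to about 2 mm. A picture is of the moment at which its call begins. get_calibration takes no time and is no camera call.
- robot.close_job(): hands the job in; it is judged then, once.
The state is a dict: "t": time; "q": joint angles; "dq": joint speeds; "joint_torque": joint torques, N m; "tool_pos": TCP position; "orientation": TCP orientation; "force": force on the tool from outside, world axes, zero at the start; "wrist_torque": the same for the moment, N m; "opening": finger opening in m; "gripper_force": force on a finger pad.
Only numpy, scipy, OpenCV 4.12 (cv2) and the standard library are available. Lean on these libraries where they do the work, as an engineer would, in place of code of your own. Each camera call takes 0.05 s, during which the arm holds its last target. There are 200 camera calls.

### The job

Lock up the specimen chest on the bench. First tighten the butterfly key on its lid, clockwise as far as it goes, without striking the panel or the gauge beside it; then swing the hasp down flat over its staple; then push the locking pin fully home through the staple's loop from the robot's side, so that its grip stands on the lid close against the hasp, and let go. Leave everything else standing where it is.

Things in the scene. Friction and masses are not known exactly. Their poses are not given: they have to be found in the camera images.
- chest: White shallow specimen chest with an aluminium lid, shut, fixed to the bench: 226 (x) x 306 (y) x 80 mm high, lid top flat at 80 mm. Origin at the centre of its underside; x points away from the robot (yaw within 0.35 rad), y to the left, z up. On the lid, in chest x, y (mm): key axis at (0, -75), panel, gauge, staple at (0, 45), hasp hinge line at y = 110.
- key (a joint): Angle of the butterfly key, rad. 0 = fully tight, at a hard stop (wings along the chest's y); it grows as the key is turned anticlockwise seen from above, so tightening is clockwise. Starts 0.9 to 2.5 away. Stays where left; friction 0.12 N m; it neither rises nor sinks.
- key_grip (a point): Point on the key's upright axis, 38 mm above the lid. The key is a plain aluminium butterfly: hub 24 mm across up to 23 mm above the lid, and over it one flat upright wing bar 12 mm thick, 76 mm span, from 21 to 49 mm above the lid at the middle; the wings slope up to about 56 mm near their tips, whose ends start about 33 mm above the lid. Axes turn with the key: y runs along the wings, x across their thickness, z up.
- panel: Upright steel panel on the lid beside the key, 100 mm long along chest x, 5 mm thick, 60 mm high above the lid; origin at the middle of its foot, at chest (0, -123.5) mm: its face is 46 mm from the key's axis, so the wing tips clear it by 8 mm. Not to be struck.
- gauge: Round dial gauge on the lid, 44 mm across, 40 mm high, at chest (62, -28) mm; origin at its foot. Not to be struck.
- hasp (a joint): Angle of the hasp, rad: 0 = closed, flat on the lid with the staple standing through its slot (hard stop); grows as it lifts. Starts 1.2 to 2.0 (about upright); a stiff hinge (friction 0.14 N m) holds it where left.
- hasp_hinge (a point): Middle of the hasp's hinge line, on the lid surface, at chest (0, 110) mm. The line runs along chest x. Axes turn with the hasp: -y runs from the hinge to its free end, +z is out of the face that is uppermost when closed.
- hasp_end (a point): Middle of the hasp's free edge, 115 mm from the hinge. The hasp is a steel plate 44 mm wide, 115 mm long; its thickness lies from 1 to 6 mm above the hinge line when closed. Slot 34 x 14 mm centred 65 mm from the hinge; the last 33 mm at the free end are solid.
- loop (a point): Centre of the staple's opening, 15 mm above the lid, at chest (0, 45) mm; axes as the chest's. The staple is a dark steel upright loop, 27 mm wide along chest y, 6 mm thick, 32 mm high; its opening is 15 mm wide and 26 mm high from the lid, and is passed through along chest x.
- pin_grip (a point): Centre of the locking pin's black grip block (34 along x, 24 along y, 48 high mm), 24 mm above its flat underside, on which it stands. A straight round steel shank comes out of the block's +x face. Mass about 0.1 kg. Starts on the bench left or right of the chest, shank pointing away from the robot within 0.6 rad.
- pin_tip (a point): Tip of the pin's shank, 72.5 mm in front of the block's face; shank 9 mm thick, its axis 15 mm above the block's underside; same axes. Fully home, the block stands on the lid with its front face against the edge of the closed hasp, 22 mm on the robot's side of the staple's centre.
- scraper_grip (a point): Centre of the grip block of a scraper, same block as the pin's but with a flat blade 50 mm wide: not wanted; it stands on the other side of the chest.
- jar: Bystander: small closed glass jar, 36 mm across, 50 mm high, standing on the lid near its far left corner. Origin at the centre of its underside.
- dish: Bystander: closed glass dish, 62 mm across, 15 mm high, lying on the lid near its robot-side edge, right of the middle. Origin at the centre of its underside.
- bottle: Bystander: glass bottle with blue cap, 80 mm across, 170 mm high, on the bench. Origin at the centre of its underside.
- beaker: Bystander: glass beaker, 80 mm across, 100 mm high, on the bench. Origin at the centre of its underside.
Not all that is in view belongs to the job. Leave any blue or red look-alike of the part that bears pin_grip alone.

How it is judged:
On the way, in this order (a step that is already met when the one before it is completed fails the run):
1. the key is tight (value of joint key below 0.1 rad), for 0.2 s.
2. the hasp lies flat over the staple (value of joint key below 0.1 rad and value of joint hasp below 0.12 rad), for 0.2 s.
3. the pin is home through the loop (all of step 2 and x of pin_tip in the frame of loop between 0.03 and 0.065 m and y of pin_tip in the frame of loop between -0.015 and 0.015 m and z of pin_tip in the frame of loop between -0.014 and 0.012 m and x of pin_grip in the frame of loop below -0.02 m and y of pin_grip in the frame of loop between -0.02 and 0.02 m), for 0.2 s.
At the end, for the whole second after the job is handed in: Key within 0.1 rad of its stop, hasp within 0.12 rad of flat, and the pin through the staple's loop, entered from the robot's side, its tip 30 mm or more beyond the loop (fully home is 50 mm), released (all of step 3); the robot touches nothing.
It fails at once if the jar, the dish, the bottle, the beaker or the scraper is shoved more than 30 mm (distance of any of jar, dish, bottle, beaker, scraper_grip from where it was at the start of the episode above 0.03 m).
It fails at once if the panel is struck (over 12 N) (contact force between panel and anything else above 12 N).
It fails at once if the gauge is struck (over 12 N) (contact force between gauge and anything else above 12 N).
It also fails if it takes over 72 s, if anything falls off the work surface, if the arm or the gripper's body presses on something with over 40 N, if the wrist force passes 120 N, or if a joint passes its speed limit or range.

## Working session

There is one attempt and no reset: what is moved stays moved. The work goes in short steps, Python scripts to look and compute and a tool call to move; the robot and the scene stay as the last step left them, time stands still between calls to the robot, and variables do not carry over. Pictures are saved under pics/ and viewed, at most 10 in all, crops included, and the job is handed in when it is done.

Besides the shell and the picture viewer there is one more tool, called after ">>>" by a JSON object that holds its "op" and its "data". arm_command: Moves the arm, as the interface text tells. Shifts and turns lie within -1 to 1; 1 stands for 500 mm of shift or 2 rad of turn. Its arguments: {"type":"object","properties":{"targets":{"type":"array","items":{"type":"object","properties":{"x":{"type":"number","minimum":-1,"maximum":1},"y":{"type":"number","minimum":-1,"maximum":1},"z":{"type":"number","minimum":-1,"maximum":1},"rx":{"type":"number","minimum":-1,"maximum":1},"ry":{"type":"number","minimum":-1,"maximum":1},"rz":{"type":"number","minimum":-1,"maximum":1},"claw":{"type":"number"}}}},"squeeze":{"type":"number"}},"required":["targets"]}

```bash
ls; mkdir -p pics; cat > h.py <<'E'
import numpy as np, cv2
from scipy.spatial.transform import Rotation as R
from plant import robot
def cal(n):
    c=robot.get_calibration(n); K=np.array(c["intrinsics"]); o=np.array(c["origin"]); q=np.array(c["orientation"])
    M=q if q.shape==(3,3) else (R.from_rotvec(q).as_matrix() if q.size==3 else R.from_quat(q).as_matrix())
    return K,o,M,c
def cloud(n,depth):
    K,o,M,_=cal(n); h,w=depth.shape; u,v=np.meshgrid(np.arange(w),np.arange(h))
    p=np.stack([(u-K[0,2])/K[0,0]*depth,-(v-K[1,2])/K[1,1]*depth,-depth],-1)
    P=p@M.T+o; P[depth==0]=np.nan; return P
def proj(n,X):
    K,o,M,_=cal(n); p=(np.atleast_2d(X)-o)@M
    return np.c_[K[0,2]+K[0,0]*p[:,0]/-p[:,2],K[1,2]+K[1,1]*p[:,1]/p[:,2]]
def snap(n):
    im,d=robot.read_camera(n); np.savez(f"/tmp/{n}.npz",im=im,d=d); return im,d,cloud(n,d)
def save(name,im,s=1): cv2.imwrite(f"pics/{name}.png",cv2.resize(im,None,fx=s,fy=s,interpolation=cv2.INTER_CUBIC)[:,:,::-1])
E
python3 - <<'E'
from h import *
for n in("scene","top"):
    print(cal(n)[3]); im,d,P=snap(n); save(n+"0",im,1.5); print((d==0).mean())
print(robot.read_state())
E
```

```text
pics
{'intrinsics': array([[401.09849168,   0.        , 248.46028274],
       [  0.        , 401.09849168, 183.40797507],
       [  0.        ,   0.        ,   1.        ]]), 'origin': array([1.23065262, 0.5037321 , 0.88744967]), 'orientation': array([0.44926028, 0.86793118, 1.98940783])}
0.004109700520833333
{'intrinsics': array([[472.73747452,   0.        , 250.91549419],
       [  0.        , 472.73747452, 191.20176248],
       [  0.        ,   0.        ,   1.        ]]), 'origin': array([0.33442725, 0.04899359, 1.43986549]), 'orientation': array([ 0.11149644, -0.11556589, -1.55300266])}
0.0038604736328125
{'t': 0.1, 'q': array([ 1.15958230e+00,  1.31075877e-01,  1.48916508e+00, -1.76229045e-05,
        1.52298558e+00, -8.53750397e-02]), 'dq': array([-0.00045219, -0.00322699, -0.00182455,  0.00123373,  0.00135494,
       -0.00021506]), 'joint_torque': array([ 1.80401224e-03, -5.61340570e+01, -4.93096519e+01,  7.71089201e-02,
        2.91980035e-02, -6.60604746e-05]), 'tool_pos': array([0.19181647, 0.56794135, 0.19620111]), 'orientation': array([-5.09501629e-01, -3.09961139e+00,  2.49427479e-03]), 'force': array([0.24453633, 0.13317259, 0.60432164]), 'wrist_torque': array([ 0.02158027, -0.01680011, -0.03240915]), 'gripper_force': 0.0, 'opening': 0.09267610101808875}
```

View pics/scene0.png

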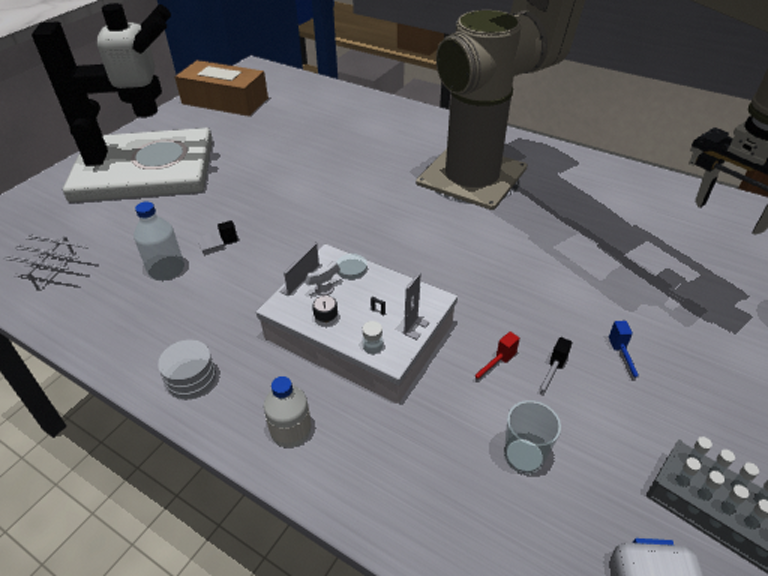

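View pics/top0.png

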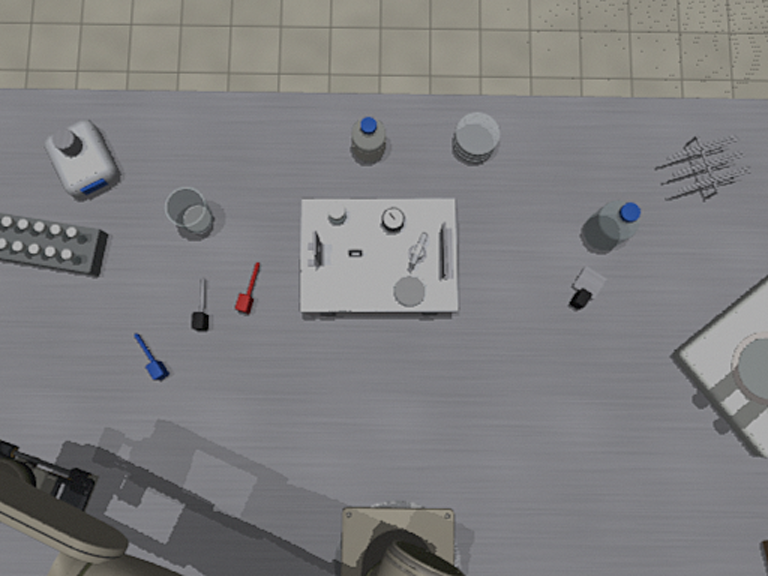

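The top view (scaled 1.5x) shows these candidates:
- Black pin with a thin round shank at (200,320).
- Red look-alike at (245,300).
- Blue look-alike at (155,370).
- Black scraper with a flat blade at (580,298).

I choose the black pin at (200,320). Next I measure and take one close crop.

```bash
cat >> h.py <<'E'
def load(n):
    z=np.load(f"/tmp/{n}.npz"); return z["im"],z["d"],cloud(n,z["d"])
def chestfit(P):
    m=(abs(P[...,2]-.08)<.006)&(abs(P[...,0]-.55)<.25)&(abs(P[...,1])<.3)
    n,l,s,_=cv2.connectedComponentsWithStats(cv2.morphologyEx(m.astype(np.uint8),cv2.MORPH_CLOSE,np.ones((5,5))))
    k=1+s[1:,4].argmax(); q=P[(l==k)&m]
    r=cv2.minAreaRect((q[:,:2]*1000).astype(np.float32)); return r,np.median(q[:,2])
E
cat > m.py <<'E'
from h import *
im,d,P=load("top"); r,z=chestfit(P); print("top lid",r,z)
ims,ds,Ps=load("scene"); r2,z2=chestfit(Ps); print("scene lid",r2,z2)
for nm,PP in(("top",P),("scene",Ps)):
    hi=(PP[...,2]>.09)&(PP[...,2]<.25)&(abs(PP[...,0]-.57)<.13)&(abs(PP[...,1])<.18)
    n,l,s,c=cv2.connectedComponentsWithStats(hi.astype(np.uint8))
    for k in range(1,n):
        if s[k,4]<6: continue
        q=PP[l==k]; w,V=np.linalg.eigh(np.cov(q[:,:2].T)); ax=V[:,1]
        print(nm,s[k,4],"med",np.round(np.median(q,0),3),"min",q.min(0).round(3),"max",q.max(0).round(3),"ang",np.degrees(np.arctan2(ax[1],ax[0])).round(1),"sd",np.sqrt(w).round(4))
for nm,I,PP in(("top",im,P),("scene",ims,Ps)):
    dark=(I.max(2)<60)&(PP[...,2]>.012)&(PP[...,2]<.06)&(PP[...,0]>.3)&(PP[...,0]<.75)&(abs(PP[...,1])<.5)
    n,l,s,c=cv2.connectedComponentsWithStats(dark.astype(np.uint8))
    for k in range(1,n):
        if s[k,4]<20: continue
        q=PP[l==k]; t=q[q[:,2]>.042]
        if len(t)>3: print(nm,"dark",s[k,4],c[k].round(),"top mean",t.mean(0).round(4), cv2.minAreaRect((t[:,:2]*1000).astype(np.float32)))
a=cv2.resize(im[125:260,90:320],None,fx=3.4,fy=3.4,interpolation=cv2.INTER_CUBIC)[:,:,::-1]; cv2.imwrite("pics/c1.png",a); print(a.shape)
E
python3 m.py
```

```text
top lid ((597.0777587890625, 44.587486267089844), (228.5350799560547, 305.4665832519531), 1.6366163492202759) 0.08085728927805036
scene lid ((599.5997924804688, 47.85713195800781), (228.71360778808594, 306.7152099609375), 1.122430443763733) 0.07802324687250373
top 147 med [0.667 0.126 0.129] min [0.653 0.109 0.093] max [0.687 0.145 0.137] ang 171.5 sd [0.009  0.0091]
top 198 med [0.657 0.02  0.121] min [ 0.638 -0.001  0.098] max [0.679 0.04  0.131] ang 170.5 sd [0.011  0.0115]
top 117 med [ 0.6   -0.076  0.137] min [ 0.55  -0.086  0.09 ] max [ 0.649 -0.074  0.146] ang -179.1 sd [0.0019 0.0304]
top 98 med [0.59  0.158 0.162] min [0.572 0.154 0.091] max [0.617 0.164 0.2  ] ang 179.8 sd [0.002  0.0136]
top 128 med [ 0.598 -0.028  0.13 ] min [ 0.565 -0.046  0.091] max [ 0.633 -0.012  0.14 ] ang 157.8 sd [0.0048 0.0189]
top 23 med [0.595 0.091 0.112] min [0.592 0.079 0.091] max [0.598 0.102 0.117] ang 90.9 sd [0.002  0.0081]
top 351 med [ 0.526 -0.016  0.096] min [ 0.497 -0.045  0.091] max [0.556 0.015 0.104] ang 156.9 sd [0.0153 0.0156]
scene 779 med [ 0.589 -0.033  0.109] min [ 0.498 -0
[... 629 characters left out ...]
25, 34.99048614501953), 54.262290954589844)
top dark 118 [133. 214.] top mean [0.4658 0.3984 0.0482] ((465.61968994140625, 398.4121398925781), (33.00380325317383, 21.38140869140625), 1.7362234592437744)
scene dark 118 [151. 153.] top mean [ 0.5251 -0.3586  0.0448] ((524.7145385742188, -357.77642822265625), (25.17457389831543, 30.145771026611328), 43.928321838378906)
scene dark 93 [412. 224.] top mean [0.3836 0.4802 0.0437] ((383.28692626953125, 477.96826171875), (24.908924102783203, 9.954511642456055), 64.47145080566406)
scene dark 161 [374. 233.] top mean [0.4706 0.4027 0.0457] ((469.7159423828125, 402.7365417480469), (34.34701156616211, 23.06963348388672), 1.4864099025726318)
(459, 782, 3)
```

View pics/c1.png

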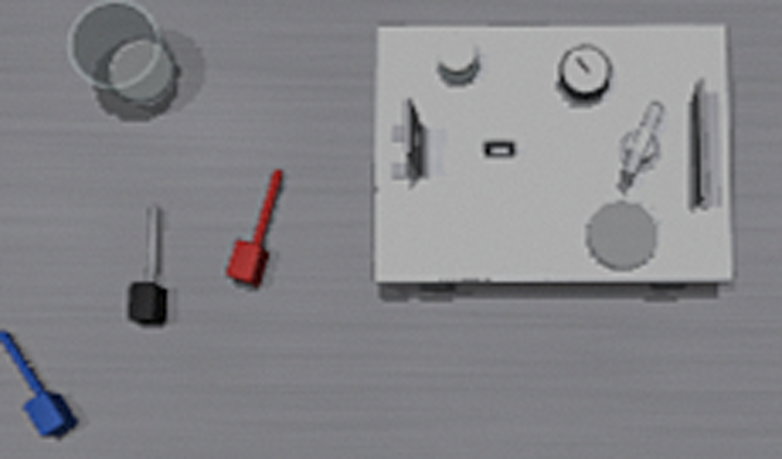

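The crop shows the black pin's grip at (147,303) with a thin steel shank up to (152,207). The key wings run from (625,190) to (657,105), and the hasp stands upright at (415,140). Next I refine the key yaw, hasp slope and pin yaw.

```bash
cat > m2.py <<'E'
from h import *
for n in("top","scene"):
    im,d,P=load(n); x,y,z=P[...,0],P[...,1],P[...,2]
    m=(z>.118)&(z<.15)&(np.hypot(x-.6,y+.029)<.04)&(y>-.068)
    q=P[m]; w,V=np.linalg.eigh(np.cov(q[:,:2].T)); print(n,"key",len(q),q.mean(0).round(4),np.degrees(np.arctan2(V[1,1],V[0,1])).round(1),np.sqrt(w),cv2.minAreaRect((q[:,:2]*1e3).astype(np.float32)))
    m=(z>.095)&(z<.22)&(abs(x-.597)<.03)&(abs(y-.16)<.03); q=P[m]
    print("hasp slope dy/dz,y(.08)",np.polyfit(q[:,2]-.08,q[:,1],1).round(4),q[:,2].max())
    m=(z>.008)&(z<.03)&(x>.49)&(x<.58)&(abs(y-.4)<.03); q=P[m]
    print("shank",len(q),np.polyfit(q[:,0]-.468,q[:,1],1).round(4),q[:,0].max(),np.median(q[:,2]))
E
python3 m2.py
```

```text
top key 107 [ 0.5967 -0.0284  0.1305] 157.7 [0.00347661 0.02063539] ((597.88427734375, -28.82217025756836), (11.766693115234375, 70.72826385498047), 67.82696533203125)
hasp slope dy/dz,y(.08) [0.0316 0.1567] 0.20024404769589554
shank 68 [-0.0586  0.4027] 0.5792393738971212 0.01815726759765046
scene key 123 [ 0.6036 -0.0261  0.1258] 157.3 [0.00360895 0.02058942] ((601.3008422851562, -27.4727783203125), (16.394485473632812, 70.01591491699219), 69.1835708618164)
hasp slope dy/dz,y(.08) [0.0071 0.1628] 0.19650431063460227
shank 73 [-0.0144  0.4036] 0.5582541415223431 0.01644374811850957
```

>>> {"op": "arm_command", "data": {"targets": [{"z": 0.12, "claw": 165}, {"x": 0.4, "y": -0.6, "z": 0.12, "claw": 165}, {"x": 0.4, "y": -0.6, "z": 0.12, "claw": 165}, {"x": 0.4, "y": -0.6, "z": 0.12, "claw": 165}, {"x": 0.4, "y": -0.6, "z": 0.12, "claw": 165}, {"x": 0.4, "y": -0.6, "z": 0.12, "claw": 165}, {"x": 0.4, "y": -0.6, "z": 0.12, "claw": 165}, {"x": 0.4, "y": -0.6, "z": 0.12, "claw": 165}, {"x": 0.4, "y": -0.6, "z": 0.12, "claw": 165}, {"x": 0.4, "y": -0.6, "z": 0.12, "claw": 165}], "squeeze": 30}}

```text
schema error: expected keys x, y, z, rx, ry, rz, claw
```

>>> {"op": "arm_command", "data": {"targets": [{"x": 0, "y": 0, "z": 0.12, "rx": 0, "ry": 0, "rz": 0, "claw": 165}, {"x": 0.4, "y": -0.6, "z": 0.12, "rx": 0, "ry": 0, "rz": 0, "claw": 165}, {"x": 0.4, "y": -0.6, "z": 0.12, "rx": 0, "ry": 0, "rz": 0, "claw": 165}, {"x": 0.4, "y": -0.6, "z": 0.12, "rx": 0, "ry": 0, "rz": 0, "claw": 165}, {"x": 0.4, "y": -0.6, "z": 0.12, "rx": 0, "ry": 0, "rz": 0, "claw": 165}, {"x": 0.4, "y": -0.6, "z": 0.12, "rx": 0, "ry": 0, "rz": 0, "claw": 165}, {"x": 0.4, "y": -0.6, "z": 0.12, "rx": 0, "ry": 0, "rz": 0, "claw": 165}, {"x": 0.4, "y": -0.6, "z": 0.12, "rx": 0, "ry": 0, "rz": 0, "claw": 165}, {"x": 0.4, "y": -0.6, "z": 0.12, "rx": 0, "ry": 0, "rz": 0, "claw": 165}, {"x": 0.4, "y": -0.6, "z": 0.12, "rx": 0, "ry": 0, "rz": 0, "claw": 165}], "squeeze": 30}}

```text
t: 0.93
tool_pos: [0.3933, 0.2654, 0.2571]
orientation: [0.512, 3.099, -0.001]
force: [-0.1, 0.5, 0.5]
opening: 0.034
gripper_force: 0.0
```

>>> {"op": "arm_command", "data": {"targets": [{"x": 0.416, "y": -0.593, "z": 0, "rx": 0, "ry": 0, "rz": -0.032, "claw": 165}, {"x": 0.416, "y": -0.593, "z": 0, "rx": 0, "ry": 0, "rz": -0.032, "claw": 165}, {"x": 0.416, "y": -0.593, "z": 0, "rx": 0, "ry": 0, "rz": -0.032, "claw": 165}, {"x": 0.416, "y": -0.593, "z": 0, "rx": 0, "ry": 0, "rz": -0.032, "claw": 165}, {"x": 0.416, "y": -0.593, "z": 0, "rx": 0, "ry": 0, "rz": -0.032, "claw": 165}, {"x": 0.416, "y": -0.593, "z": 0, "rx": 0, "ry": 0, "rz": -0.032, "claw": 165}, {"x": 0.416, "y": -0.593, "z": 0, "rx": 0, "ry": 0, "rz": -0.032, "claw": 165}, {"x": 0.416, "y": -0.593, "z": 0, "rx": 0, "ry": 0, "rz": -0.032, "claw": 165}, {"x": 0.416, "y": -0.593, "z": 0, "rx": 0, "ry": 0, "rz": -0.032, "claw": 165}, {"x": 0.416, "y": -0.593, "z": 0, "rx": 0, "ry": 0, "rz": -0.032, "claw": 165}]}}

```text
t: 1.77
tool_pos: [0.6014, -0.0332, 0.2553]
orientation: [-0.615, -3.079, 0.003]
force: [1.3, 0.2, 0.6]
opening: 0.033
gripper_force: 0.0
```

```bash
python3 -c "
from h import *
s=robot.read_state(); print(s['tool_pos'],s['q'],R.from_rotvec(s['orientation']).as_matrix()[:,1])
im,d,P=snap('scene'); save('s1',im[130:290,150:330],3.5)"
```

```text
[ 0.60144313 -0.03317527  0.2553425 ] [-0.13909249  0.12176717  1.39238039 -0.00167754  1.62894685 -1.31548035] [ 0.38434927  0.92318559 -0.00199981]
```

View pics/s1.png

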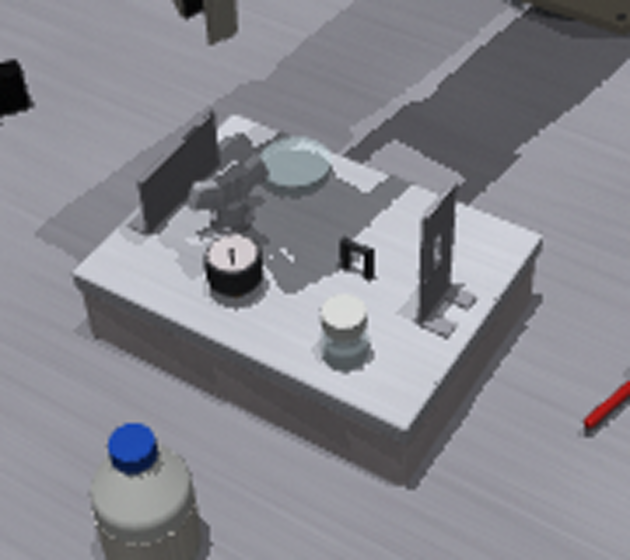

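The picture shows the lid undisturbed, with the key at (230,180) in the gripper's shadow. The TCP is still settling, so I descend slowly.

>>> {"op": "arm_command", "data": {"targets": [{"x": 0, "y": 0, "z": -0.08, "rx": 0, "ry": 0, "rz": 0, "claw": 165}, {"x": 0, "y": 0, "z": -0.14, "rx": 0, "ry": 0, "rz": 0, "claw": 165}, {"x": 0, "y": 0, "z": -0.14, "rx": 0, "ry": 0, "rz": 0, "claw": 165}, {"x": 0, "y": 0, "z": -0.14, "rx": 0, "ry": 0, "rz": 0, "claw": 165}]}}

```text
t: 2.15
tool_pos: [0.5979, -0.0269, 0.1853]
orientation: [-0.606, -3.077, 0.0]
force: [0.8, 0.3, 0.2]
opening: 0.0327
gripper_force: 0.0
```

>>> {"op": "arm_command", "data": {"targets": [{"x": 0, "y": 0, "z": -0.04, "rx": 0, "ry": 0, "rz": 0, "claw": 165}, {"x": 0, "y": 0, "z": -0.08, "rx": 0, "ry": 0, "rz": 0, "claw": 165}, {"x": 0, "y": 0, "z": -0.12, "rx": 0, "ry": 0, "rz": 0, "claw": 165}, {"x": 0, "y": 0, "z": -0.132, "rx": 0, "ry": 0, "rz": 0, "claw": 165}, {"x": 0, "y": 0, "z": -0.132, "rx": 0, "ry": 0, "rz": 0, "claw": 165}, {"x": 0, "y": 0, "z": -0.132, "rx": 0, "ry": 0, "rz": 0, "claw": 165}]}}

```text
t: 2.65
tool_pos: [0.601, -0.0279, 0.1234]
orientation: [0.607, 3.08, 0.0]
force: [0.5, -0.7, 0.4]
opening: 0.0327
gripper_force: 0.0
```

>>> {"op": "arm_command", "data": {"targets": [{"x": 0, "y": 0, "z": 0, "rx": 0, "ry": 0, "rz": 0, "claw": 255}, {"x": 0, "y": 0, "z": 0, "rx": 0, "ry": 0, "rz": 0, "claw": 255}, {"x": 0, "y": 0, "z": 0, "rx": 0, "ry": 0, "rz": 0, "claw": 255}, {"x": 0, "y": 0, "z": 0, "rx": 0, "ry": 0, "rz": 0, "claw": 255}, {"x": 0, "y": 0, "z": 0, "rx": 0, "ry": 0, "rz": 0, "claw": 255}, {"x": 0, "y": 0, "z": 0, "rx": 0, "ry": 0, "rz": 0, "claw": 255}], "squeeze": 20}}

```text
t: 3.15
tool_pos: [0.6001, -0.0281, 0.1213]
orientation: [0.608, 3.082, 0.0]
force: [0.3, -0.2, 0.5]
opening: 0.0011
gripper_force: 0.0
```

```bash
python3 -c "
from h import *
print(robot.read_state()['opening'],proj('scene',robot.read_state()['tool_pos']))
im,d,P=snap('scene'); save('s2',im[130:270,160:330],4)"
```

```text
0.0010589773057841608 [[214.66435477 181.27956759]]
```

View pics/s2.png

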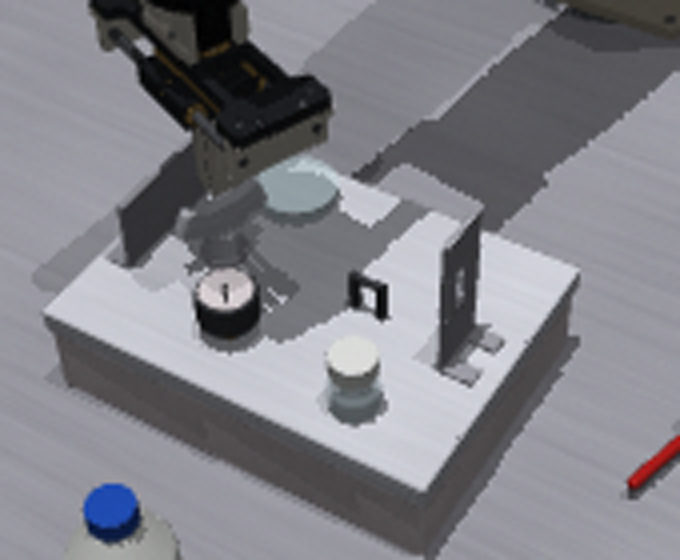

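```bash
python3 -c "
from h import *
im,d,P=load('scene')
np.set_printoptions(precision=3,suppress=True,linewidth=200)
for v in range(168,194,2):
    print(v,[tuple((P[v,u]*1000).round().astype(int)) for u in range(206,228,3)])
im,d,Pt=snap('top'); m=(abs(Pt[...,0]-.6)<.12)&(abs(Pt[...,1]+.03)<.12)&(Pt[...,2]>.1)
print(proj('top',robot.read_state()['tool_pos']))
s=robot.read_state(); print(s['opening'],s['gripper_force'],s['tool_pos'])
save('t2',im[110:240,190:320],4)
"
```

```text
168 [(np.int64(577), np.int64(-75), np.int64(132)), (np.int64(608), np.int64(-36), np.int64(173)), (np.int64(612), np.int64(-22), np.int64(182)), (np.int64(610), np.int64(-14), np.int64(185)), (np.int64(666), np.int64(42), np.int64(252)), (np.int64(661), np.int64(47), np.int64(251)), (np.int64(648), np.int64(46), np.int64(240)), (np.int64(643), np.int64(52), np.int64(239))]
170 [(np.int64(576), np.int64(-76), np.int64(123)), (np.int64(604), np.int64(-41), np.int64(161)), (np.int64(610), np.int64(-25), np.int64(173)), (np.int64(611), np.int64(-13), np.int64(179)), (np.int64(665), np.int64(41), np.int64(244)), (np.int64(657), np.int64(44), np.int64(239)), (np.int64(651), np.int64(48), np.int64(237)), (np.int64(640), np.int64(49), np.int64(229))]
172 [(np.int64(581), np.int64(-73), np.int64(121)), (np.int64(604), np.int64(-42), np.int64(153)), (np.int64(609), np.int64(-26), np.int64(164)), (np.int64(611), np.int64(-14), np.int64(171)), (np.int64(665), np.int64(40), np.int64(238)), (np.int64(656), np.int64(42), np.int64(232)), (np.int64(650), np.int64(47), np.int64(230)), (np.int64(525),
[... 3279 characters left out ...]
nt64(96)), (np.int64(588), np.int64(-18), np.int64(82)), (np.int64(578), np.int64(-15), np.int64(75)), (np.int64(577), np.int64(-5), np.int64(79))]
192 [(np.int64(612), np.int64(-55), np.int64(76)), (np.int64(610), np.int64(-45), np.int64(79)), (np.int64(-9223372036854775808), np.int64(-9223372036854775808), np.int64(-9223372036854775808)), (np.int64(610), np.int64(-23), np.int64(90)), (np.int64(604), np.int64(-17), np.int64(88)), (np.int64(593), np.int64(-15), np.int64(80)), (np.int64(587), np.int64(-9), np.int64(78)), (np.int64(583), np.int64(-1), np.int64(79))]
[[277.692 166.139]]
0.0006479976601314829 0.0 [ 0.6   -0.028  0.121]<string>:6: RuntimeWarning: invalid value encountered in cast
```

View pics/t2.png

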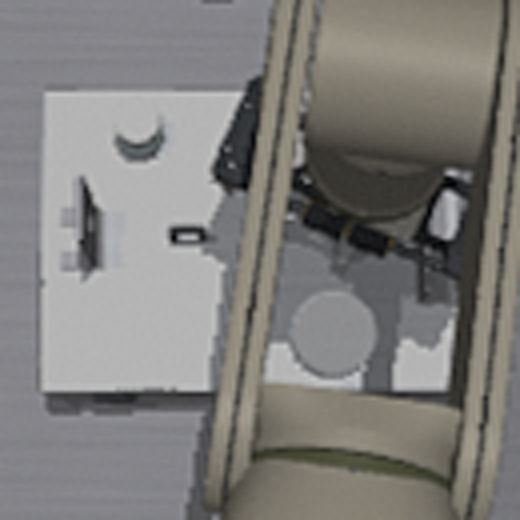

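The tool reports z = 0.121, but the depth shows both the finger ends and the body corner about 35 mm higher. There is a gap between the fingers and the key through which the lid shows, so the grasp closed above the key. I measure this offset properly.

```bash
python3 -c "
from h import *
im,d,P=load('scene'); z=P[...,2]
m=(np.hypot(P[...,0]-.6,P[...,1]+.028)<.035)&(z>.138)&(z<.2)
for u in range(200,232):
    c=np.where(m[:,u])[0]
    if len(c): print(u,c.max(),(P[c.max(),u]*1000).round(),(P[c.max()-1,u]*1000).round(), im[c.max(),u])
g=(P[...,2]>.2)&(P[...,2]<.3)&(np.hypot(P[...,0]-.6,P[...,1]+.028)<.13)
q=P[g]; print('body min z',np.percentile(q[:,2],[0,2,5]))
b=(abs(P[...,2])<.02)&(abs(P[...,0]-.45)<.1)&(abs(P[...,1]-.2)<.1); print('bench z',np.median(P[b][:,2]))
s=robot.read_state(); print(s['q'],s['t'])
"
```

```text
208 166 [603. -43. 174.] [602. -44. 176.] [58 56 56]
209 172 [604. -42. 153.] [605. -40. 158.] [58 58 57]
210 175 [604. -39. 143.] [605. -38. 148.] [57 56 55]
211 176 [607. -34. 144.] [608. -32. 149.] [66 64 61]
212 177 [608. -29. 143.] [607. -30. 146.] [81 82 79]
213 178 [610. -24. 144.] [613. -21. 151.] [69 68 65]
214 178 [612. -19. 147.] [613. -18. 153.] [71 69 67]
215 177 [614. -14. 155.] [611. -15. 156.] [71 70 66]
216 177 [608. -15. 150.] [609. -14. 155.] [73 71 69]
217 177 [606. -13. 150.] [605. -14. 152.] [95 95 95]
218 176 [603. -12. 151.] [666.  40. 229.] [70 69 66]
219 176 [602.  -9. 152.] [663.  41. 226.] [77 76 76]
body min z [0.22008633 0.22869826 0.23151802]
bench z -0.0021124967861535504
[-1.32087425e-01  1.78526727e-01  1.57528434e+00 -8.00322123e-06
  1.38794018e+00 -1.31303476e+00] 3.25
```

Tips and body both sit about 36 mm above the reported height, while x and y agree. I treat true z as reported z + 36 mm, reopen, and go down 34 mm.

>>> {"op": "arm_command", "data": {"targets": [{"x": 0, "y": 0, "z": 0, "rx": 0, "ry": 0, "rz": 0, "claw": 165}, {"x": 0, "y": 0, "z": 0, "rx": 0, "ry": 0, "rz": 0, "claw": 165}, {"x": 0, "y": 0, "z": 0, "rx": 0, "ry": 0, "rz": 0, "claw": 165}, {"x": 0, "y": 0, "z": 0, "rx": 0, "ry": 0, "rz": 0, "claw": 165}, {"x": 0, "y": 0, "z": -0.02, "rx": 0, "ry": 0, "rz": 0, "claw": 165}, {"x": 0, "y": 0, "z": -0.04, "rx": 0, "ry": 0, "rz": 0, "claw": 165}, {"x": 0, "y": 0, "z": -0.04, "rx": 0, "ry": 0, "rz": 0, "claw": 165}]}}

```text
t: 3.83
tool_pos: [0.5981, -0.0278, 0.0977]
orientation: [-0.608, -3.078, 0.0]
force: [0.1, 0.8, -0.5]
opening: 0.0328
gripper_force: 0.0
```

>>> {"op": "arm_command", "data": {"targets": [{"x": 0, "y": 0, "z": -0.014, "rx": 0, "ry": 0, "rz": 0, "claw": 165}, {"x": 0, "y": 0, "z": -0.028, "rx": 0, "ry": 0, "rz": 0, "claw": 165}, {"x": 0, "y": 0, "z": -0.028, "rx": 0, "ry": 0, "rz": 0, "claw": 165}, {"x": 0, "y": 0, "z": -0.028, "rx": 0, "ry": 0, "rz": 0, "claw": 165}]}}

```text
t: 4.17
tool_pos: [0.5994, -0.028, 0.0863]
orientation: [-0.608, -3.081, 0.0]
force: [0.3, 0.2, 1.2]
opening: 0.0332
gripper_force: 0.0
```

>>> {"op": "arm_command", "data": {"targets": [{"x": 0, "y": 0, "z": 0, "rx": 0, "ry": 0, "rz": 0, "claw": 255}, {"x": 0, "y": 0, "z": 0, "rx": 0, "ry": 0, "rz": 0, "claw": 255}, {"x": 0, "y": 0, "z": 0, "rx": 0, "ry": 0, "rz": 0, "claw": 255}, {"x": 0, "y": 0, "z": 0, "rx": 0, "ry": 0, "rz": 0, "claw": 255}, {"x": 0, "y": 0, "z": 0, "rx": 0, "ry": 0, "rz": 0, "claw": 255}, {"x": 0, "y": 0, "z": 0, "rx": 0, "ry": 0, "rz": 0, "claw": 255}]}}

```text
t: 4.67
tool_pos: [0.5997, -0.0298, 0.0876]
orientation: [-0.609, -3.082, 0.004]
force: [-4.4, -7.0, 2.3]
opening: 0.012
gripper_force: 20.0
```

>>> {"op": "arm_command", "data": {"targets": [{"x": -0.001, "y": -0.003, "z": 0, "rx": 0, "ry": 0, "rz": -0.05, "claw": 255}, {"x": -0.001, "y": -0.003, "z": 0, "rx": 0, "ry": 0, "rz": -0.1, "claw": 255}, {"x": -0.001, "y": -0.003, "z": 0, "rx": 0, "ry": 0, "rz": -0.15, "claw": 255}, {"x": -0.001, "y": -0.003, "z": 0, "rx": 0, "ry": 0, "rz": -0.2, "claw": 255}, {"x": -0.001, "y": -0.003, "z": 0, "rx": 0, "ry": 0, "rz": -0.25, "claw": 255}, {"x": -0.001, "y": -0.003, "z": 0, "rx": 0, "ry": 0, "rz": -0.3, "claw": 255}, {"x": -0.001, "y": -0.003, "z": 0, "rx": 0, "ry": 0, "rz": -0.35, "claw": 255}, {"x": -0.001, "y": -0.003, "z": 0, "rx": 0, "ry": 0, "rz": -0.4, "claw": 255}, {"x": -0.001, "y": -0.003, "z": 0, "rx": 0, "ry": 0, "rz": -0.45, "claw": 255}, {"x": -0.001, "y": -0.003, "z": 0, "rx": 0, "ry": 0, "rz": -0.5, "claw": 255}]}}

```text
t: 5.5
tool_pos: [0.5999, -0.0296, 0.0877]
orientation: [2.017, 2.408, 0.001]
force: [0.9, 0.1, 0.6]
opening: 0.0119
gripper_force: 20.0
```

>>> {"op": "arm_command", "data": {"targets": [{"x": 0, "y": 0, "z": 0, "rx": 0, "ry": 0, "rz": -0.03, "claw": 255}, {"x": 0, "y": 0, "z": 0, "rx": 0, "ry": 0, "rz": -0.06, "claw": 255}, {"x": 0, "y": 0, "z": 0, "rx": 0, "ry": 0, "rz": -0.08, "claw": 255}, {"x": 0, "y": 0, "z": 0, "rx": 0, "ry": 0, "rz": -0.095, "claw": 255}, {"x": 0, "y": 0, "z": 0, "rx": 0, "ry": 0, "rz": -0.095, "claw": 255}, {"x": 0, "y": 0, "z": 0, "rx": 0, "ry": 0, "rz": -0.095, "claw": 255}]}}

```text
t: 6.0
tool_pos: [0.6, -0.0296, 0.0877]
orientation: [2.229, 2.212, 0.001]
force: [0.9, -0.4, 1.3]
opening: 0.012
gripper_force: 20.3
```

```bash
python3 -c "
from h import *
s=robot.read_state(); y=R.from_rotvec(s['orientation']).as_matrix()[:,1]; print(np.degrees(np.arctan2(y[1],y[0])),y,s['force'],s['wrist_torque'],s['opening'],s['q'][5])"
```

```text
-0.44078781818170404 [ 0.99996986 -0.00769312  0.00104717] [ 0.93243012 -0.43953068  1.26049959] [-0.09546239 -0.11705263  0.29236887] 0.011984691310377068 -0.126914771199967
```

>>> {"op": "arm_command", "data": {"targets": [{"x": 0, "y": 0, "z": 0, "rx": 0, "ry": 0, "rz": -0.02, "claw": 255}, {"x": 0, "y": 0, "z": 0, "rx": 0, "ry": 0, "rz": -0.03, "claw": 255}, {"x": 0, "y": 0, "z": 0, "rx": 0, "ry": 0, "rz": -0.03, "claw": 255}, {"x": 0, "y": 0, "z": 0, "rx": 0, "ry": 0, "rz": -0.03, "claw": 255}, {"x": 0, "y": 0, "z": 0, "rx": 0, "ry": 0, "rz": -0.03, "claw": 255}]}}

```text
t: 6.42
tool_pos: [0.6, -0.0294, 0.0876]
orientation: [2.295, 2.145, 0.001]
force: [0.3, 1.7, 3.8]
opening: 0.0126
gripper_force: 21.2
```

```bash
python3 -c "
from h import *
s=robot.read_state(); y=R.from_rotvec(s['orientation']).as_matrix()[:,1]; print(np.degrees(np.arctan2(y[1],y[0])),y,s['force'],s['wrist_torque'],s['opening'],s['q'][5])"
```

```text
-3.8816566006887507 [ 0.99770548 -0.06769584  0.00102873] [0.26705351 1.71407305 3.81249942] [ 0.19963741 -0.09098763  0.43750634] 0.012586831693657256 -0.06680858292946483
```

The torque is rising and the pads are starting to slip, so the key is on its stop. I release, lift, and go to the far-left side of the hasp.

>>> {"op": "arm_command", "data": {"targets": [{"x": 0, "y": 0, "z": 0, "rx": 0, "ry": 0, "rz": 0.01, "claw": 170}, {"x": 0, "y": 0, "z": 0, "rx": 0, "ry": 0, "rz": 0.01, "claw": 170}, {"x": 0, "y": 0, "z": 0, "rx": 0, "ry": 0, "rz": 0.01, "claw": 170}, {"x": 0, "y": 0, "z": 0, "rx": 0, "ry": 0, "rz": 0.01, "claw": 170}, {"x": 0, "y": 0, "z": 0.06, "rx": 0, "ry": 0, "rz": 0.01, "claw": 170}, {"x": 0, "y": 0, "z": 0.12, "rx": 0, "ry": 0, "rz": 0.02, "claw": 170}, {"x": 0, "y": 0, "z": 0.2, "rx": 0, "ry": 0, "rz": 0.03, "claw": 170}, {"x": 0, "y": 0, "z": 0.28, "rx": 0, "ry": 0, "rz": 0.045, "claw": 170}, {"x": 0, "y": 0, "z": 0.3, "rx": 0, "ry": 0, "rz": 0.045, "claw": 255}, {"x": 0, "y": 0, "z": 0.3, "rx": 0, "ry": 0, "rz": 0.045, "claw": 255}]}}

```text
t: 7.25
tool_pos: [0.602, -0.03, 0.2426]
orientation: [2.193, 2.24, 0.008]
force: [-0.2, -0.1, 0.3]
opening: 0.022
gripper_force: 0.0
```

```bash
python3 -c "
from h import *
print(robot.read_state()['tool_pos'])
im,d,P=snap('scene');x,y,z=P[...,0],P[...,1],P[...,2]
m=(z>.118)&(z<.15)&(np.hypot(x-.6,y+.029)<.045)&(y>-.068)
q=P[m]; w,V=np.linalg.eigh(np.cov(q[:,:2].T)); print(np.degrees(np.arctan2(V[1,1],V[0,1])),np.sqrt(w))"
```

```text
[ 0.60199698 -0.02999301  0.24260158]
91.37854692466082 [0.00346907 0.02028549]
```

The key wings now measure 91.4°, along chest y, so the key is tight. Next is the hasp.

>>> {"op": "arm_command", "data": {"targets": [{"x": -0.016, "y": 0.46, "z": 0, "rx": 0, "ry": 0, "rz": 0, "claw": 255}, {"x": -0.016, "y": 0.46, "z": 0, "rx": 0, "ry": 0, "rz": 0, "claw": 255}, {"x": -0.016, "y": 0.46, "z": 0, "rx": 0, "ry": 0, "rz": 0, "claw": 255}, {"x": -0.016, "y": 0.46, "z": 0, "rx": 0, "ry": 0, "rz": 0, "claw": 255}, {"x": -0.016, "y": 0.46, "z": 0, "rx": 0, "ry": 0, "rz": 0, "claw": 255}, {"x": -0.016, "y": 0.46, "z": 0, "rx": 0, "ry": 0, "rz": 0, "claw": 255}, {"x": -0.016, "y": 0.46, "z": 0, "rx": 0, "ry": 0, "rz": 0, "claw": 255}, {"x": -0.016, "y": 0.46, "z": -0.17, "rx": 0, "ry": 0, "rz": 0, "claw": 255}, {"x": -0.016, "y": 0.46, "z": -0.17, "rx": 0, "ry": 0, "rz": 0, "claw": 255}, {"x": -0.016, "y": 0.46, "z": -0.17, "rx": 0, "ry": 0, "rz": 0, "claw": 255}]}}

```text
t: 8.13
tool_pos: [0.5849, 0.1982, 0.1402]
orientation: [-2.192, -2.238, 0.023]
force: [-2.2, -0.9, -3.3]
opening: 0.0005
gripper_force: 0.0
```

```bash
python3 -c "
from h import *
s=robot.read_state();print(s['tool_pos'],R.from_rotvec(s['orientation']).as_matrix()[:,1])
im,d,P=snap('scene'); save('s3',im[100:270,180:360],3.5)
z=P[...,2]; m=(abs(P[...,0]-.595)<.03)&(abs(P[...,1]-.203)<.025)&(z>.1)&(z<.3); q=P[m]; print(q.min(0),q.max(0),np.percentile(q[:,2],[0,1,3,5]))"
```

```text
[0.58490466 0.19824831 0.14022184] [ 0.99964621  0.02080866 -0.01656682]
[0.56504984 0.17804935 0.16174167] [0.62464144 0.22767708 0.29982093] [0.16174167 0.1676075  0.17249963 0.17968287]
```

View pics/s3.png

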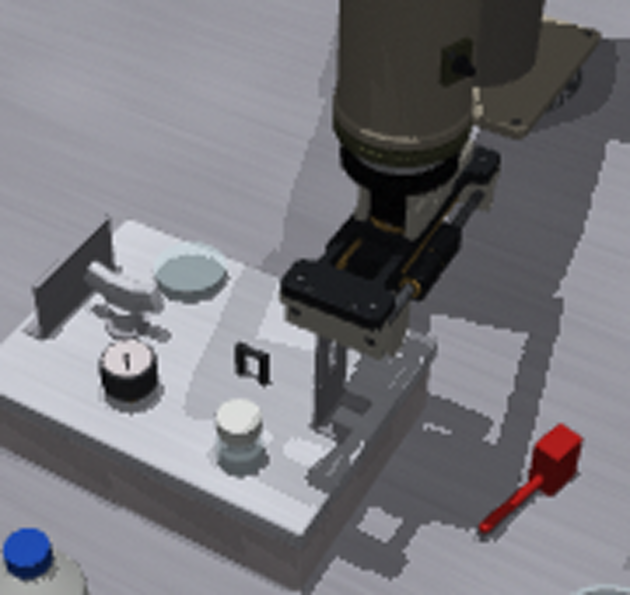

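The picture shows the key along chest y at (125,290), the hasp upright at (330,380) and the closed fingers to its left. The depth again gives tip z ≈ 0.162, which matches the +36 mm offset. I push the hasp over in an arc.

>>> {"op": "arm_command", "data": {"targets": [{"x": 0, "y": -0.02, "z": 0, "rx": 0, "ry": 0, "rz": 0, "claw": 255}, {"x": 0, "y": -0.04, "z": 0, "rx": 0, "ry": 0, "rz": 0, "claw": 255}, {"x": 0, "y": -0.06, "z": 0, "rx": 0, "ry": 0, "rz": 0, "claw": 255}, {"x": 0, "y": -0.085, "z": 0, "rx": 0, "ry": 0, "rz": 0, "claw": 255}, {"x": 0, "y": -0.11, "z": -0.001, "rx": 0, "ry": 0, "rz": 0, "claw": 255}, {"x": 0, "y": -0.135, "z": -0.006, "rx": 0, "ry": 0, "rz": 0, "claw": 255}, {"x": 0, "y": -0.16, "z": -0.014, "rx": 0, "ry": 0, "rz": 0, "claw": 255}, {"x": 0, "y": -0.182, "z": -0.025, "rx": 0, "ry": 0, "rz": 0, "claw": 255}, {"x": 0, "y": -0.205, "z": -0.04, "rx": 0, "ry": 0, "rz": 0, "claw": 255}, {"x": 0, "y": -0.205, "z": -0.04, "rx": 0, "ry": 0, "rz": 0, "claw": 255}]}}

```text
t: 9.02
tool_pos: [0.5902, 0.0952, 0.1296]
orientation: [-2.199, -2.242, 0.005]
force: [0.2, -0.1, -0.2]
opening: 0.0007
gripper_force: 0.0
```

>>> {"op": "arm_command", "data": {"targets": [{"x": 0, "y": -0.02, "z": -0.018, "rx": 0, "ry": 0, "rz": 0, "claw": 255}, {"x": 0, "y": -0.039, "z": -0.037, "rx": 0, "ry": 0, "rz": 0, "claw": 255}, {"x": 0, "y": -0.056, "z": -0.06, "rx": 0, "ry": 0, "rz": 0, "claw": 255}, {"x": 0, "y": -0.069, "z": -0.084, "rx": 0, "ry": 0, "rz": 0, "claw": 255}, {"x": 0, "y": -0.077, "z": -0.104, "rx": 0, "ry": 0, "rz": 0, "claw": 255}, {"x": 0, "y": -0.082, "z": -0.12, "rx": 0, "ry": 0, "rz": 0, "claw": 255}, {"x": 0, "y": -0.083, "z": -0.128, "rx": 0, "ry": 0, "rz": 0, "claw": 255}, {"x": 0, "y": -0.083, "z": -0.128, "rx": 0, "ry": 0, "rz": 0, "claw": 255}, {"x": 0, "y": -0.083, "z": -0.128, "rx": 0, "ry": 0, "rz": 0, "claw": 255}]}}

```text
t: 9.77
tool_pos: [0.5914, 0.0566, 0.0679]
orientation: [-2.198, -2.245, 0.001]
force: [-0.3, -0.2, 0.3]
opening: 0.0005
gripper_force: 0.0
```

>>> {"op": "arm_command", "data": {"targets": [{"x": 0, "y": 0, "z": -0.005, "rx": 0, "ry": 0, "rz": 0, "claw": 255}, {"x": 0, "y": 0, "z": -0.01, "rx": 0, "ry": 0, "rz": 0, "claw": 255}, {"x": 0, "y": 0, "z": -0.01, "rx": 0, "ry": 0, "rz": 0, "claw": 255}, {"x": 0, "y": 0, "z": -0.01, "rx": 0, "ry": 0, "rz": 0, "claw": 255}]}}

```text
t: 10.1
tool_pos: [0.5924, 0.0567, 0.0647]
orientation: [2.197, 2.244, 0.002]
force: [-1.5, 0.1, 6.6]
opening: 0.0005
gripper_force: 3.3
```

```bash
python3 -c "
from h import *
s=robot.read_state();print(s['tool_pos'],s['force'])
im,d,P=snap('scene'); x,y,z=P[...,0],P[...,1],P[...,2]
for yy in (.15,.14,.13,.12,.06,.05):
    m=(abs(x-.60)<.022)&(abs(y-yy)<.005)&(z<.2); q=z[m]; print(yy,len(q),np.percentile(q,[5,50,95]).round(3) if len(q) else '')"
```

```text
[0.59241892 0.05673625 0.06468346] [-1.47182016  0.12390736  6.62385412]
0.15 48 [0.077 0.084 0.086]
0.14 48 [0.078 0.083 0.086]
0.13 49 [0.079 0.083 0.085]
0.12 49 [0.079 0.084 0.086]
0.06 69 [0.082 0.105 0.192]
0.05 61 [0.081 0.112 0.193]
```

Contact came at reported z = 0.0647 with 6.6 N, so the hasp is flat and the offset of about 35.5 mm is confirmed. I press slightly more, then lift off and head towards the pin.

>>> {"op": "arm_command", "data": {"targets": [{"x": 0, "y": 0, "z": -0.003, "rx": 0, "ry": 0, "rz": 0, "claw": 255}, {"x": 0, "y": 0, "z": -0.003, "rx": 0, "ry": 0, "rz": 0, "claw": 255}, {"x": 0, "y": 0, "z": 0.06, "rx": 0, "ry": 0, "rz": 0, "claw": 255}, {"x": 0, "y": 0, "z": 0.14, "rx": 0, "ry": 0, "rz": 0, "claw": 255}, {"x": 0, "y": 0, "z": 0.22, "rx": 0, "ry": 0, "rz": 0, "claw": 255}, {"x": 0, "y": 0, "z": 0.3, "rx": 0, "ry": 0, "rz": 0, "claw": 200}, {"x": 0, "y": 0, "z": 0.34, "rx": 0, "ry": 0, "rz": 0, "claw": 125}, {"x": -0.05, "y": 0.1, "z": 0.34, "rx": 0, "ry": 0, "rz": 0, "claw": 125}, {"x": -0.1, "y": 0.2, "z": 0.34, "rx": 0, "ry": 0, "rz": 0, "claw": 125}, {"x": -0.1, "y": 0.2, "z": 0.34, "rx": 0, "ry": 0, "rz": 0, "claw": 125}]}}

```text
t: 10.98
tool_pos: [0.5408, 0.1587, 0.2344]
orientation: [2.198, 2.244, 0.004]
force: [-0.6, 0.3, -1.2]
opening: 0.0292
gripper_force: 0.0
```

```bash
cat > pin.py <<'E'
from h import *
def plane(n,uv,z):
    K,o,M,_=cal(n); uv=np.atleast_2d(uv); r=np.c_[(uv[:,0]-K[0,2])/K[0,0],-(uv[:,1]-K[1,2])/K[1,1],-np.ones(len(uv))]@M.T
    return o+r*((z-o[2])/r[:,2])[:,None]
s=robot.read_state();print(s['tool_pos'],s['q'])
for n in("top","scene"):
    im,d,P=snap(n); x,y,z=P[...,0],P[...,1],P[...,2]
    m=(im.max(2)<60)&(z>.041)&(z<.06)&(np.hypot(x-.467,y-.4)<.04)
    q=P[m]; print(n,"block",q.mean(0).round(4),cv2.minAreaRect((q[:,:2]*1e3).astype(np.float32)))
    # shank: central ridge by depth height
    m=(z>.0125)&(z<.03)&(x>.495)&(x<.56)&(abs(y-.4)<.025)
    v,u=np.where(m); q=P[m]
    a=np.polyfit(q[:,0],q[:,1],1); r=q[:,1]-np.polyval(a,q[:,0]); k=abs(r)<.006; a=np.polyfit(q[k,0],q[k,1],1)
    print("shank yaw",np.degrees(np.arctan(a[0])),"y at .467",np.polyval(a,.467),k.sum(),"tipx",np.percentile(q[:,0],98))
    m=(abs(x-.597)<.03)&(y>.1)&(y<.148); print("hasp z",np.median(z[m]))
E
python3 pin.py
```

```text
[0.54082776 0.15871786 0.23441229] [1.93775256e-01 1.68031774e-02 1.53987244e+00 1.00999999e-03
 1.58277933e+00 1.72937047e-01]
top block [0.4657 0.3983 0.0477] ((465.7900695800781, 398.616943359375), (33.49473190307617, 20.506759643554688), 1.5779956579208374)
shank yaw -0.04370062390893485 y at .467 0.4004457806514417 55 tipx 0.5516456933710979
hasp z 0.6663986589806655
scene block [0.4712 0.4028 0.0457] ((469.7428894042969, 402.6686706542969), (37.40688705444336, 22.95099449157715), 1.5053170919418335)
shank yaw 0.022341232977861888 y at .467 0.4025316644122415 62 tipx 0.5564078406440202
hasp z 0.5317708891401711
```

>>> {"op": "arm_command", "data": {"targets": [{"x": -0.15, "y": 0.486, "z": 0, "rx": 0, "ry": 0, "rz": 0.781, "claw": 125}, {"x": -0.15, "y": 0.486, "z": 0, "rx": 0, "ry": 0, "rz": 0.781, "claw": 125}, {"x": -0.15, "y": 0.486, "z": 0, "rx": 0, "ry": 0, "rz": 0.781, "claw": 125}, {"x": -0.15, "y": 0.486, "z": 0, "rx": 0, "ry": 0, "rz": 0.781, "claw": 125}, {"x": -0.15, "y": 0.486, "z": 0, "rx": 0, "ry": 0, "rz": 0.781, "claw": 125}, {"x": -0.15, "y": 0.486, "z": 0, "rx": 0, "ry": 0, "rz": 0.781, "claw": 125}, {"x": -0.15, "y": 0.486, "z": 0, "rx": 0, "ry": 0, "rz": 0.781, "claw": 125}, {"x": -0.15, "y": 0.486, "z": 0, "rx": 0, "ry": 0, "rz": 0.781, "claw": 125}, {"x": -0.15, "y": 0.486, "z": 0, "rx": 0, "ry": 0, "rz": 0.781, "claw": 125}, {"x": -0.15, "y": 0.486, "z": 0, "rx": 0, "ry": 0, "rz": 0.781, "claw": 125}]}}

```text
t: 11.92
tool_pos: [0.4668, 0.3996, 0.2331]
orientation: [0.458, 3.108, -0.0]
force: [-0.0, -0.0, 0.4]
opening: 0.0475
gripper_force: 0.0
```

```bash
cat > st.py <<'E'
from h import *
s=robot.read_state(); y=R.from_rotvec(s['orientation']).as_matrix()[:,1]
print(s['tool_pos'].round(4),"psi",np.degrees(np.arctan2(y[1],y[0])).round(2),"F",s['force'].round(1),"open",s['opening'],s['gripper_force'],"t",s['t'])
E
python3 st.py; python3 -c "
from h import *
im,d,P=snap('scene'); x,y,z=P[...,0],P[...,1],P[...,2]
m=(abs(x-.597)<.015)&(y>.12)&(y<.145); print('hasp z',np.percentile(z[m],[10,50,90]))
m=(abs(x-.597)<.015)&(y>.05)&(y<.068); print('hasp end z',np.percentile(z[m],[10,50,90]))"
```

```text
[0.4668 0.3996 0.2331] psi 73.23 F [-0.  -0.   0.4] open 0.04751198160645327 0.0 t 11.9167
hasp z [0.08209406 0.08392233 0.08588749]
hasp end z [0.08189769 0.08395095 0.08584254]
```

>>> {"op": "arm_command", "data": {"targets": [{"x": 0, "y": 0.001, "z": 0, "rx": 0, "ry": 0, "rz": 0.156, "claw": 125}, {"x": 0, "y": 0.001, "z": 0, "rx": 0, "ry": 0, "rz": 0.156, "claw": 125}, {"x": 0, "y": 0.001, "z": -0.08, "rx": 0, "ry": 0, "rz": 0.156, "claw": 125}, {"x": 0, "y": 0.001, "z": -0.16, "rx": 0, "ry": 0, "rz": 0.156, "claw": 125}, {"x": 0, "y": 0.001, "z": -0.24, "rx": 0, "ry": 0, "rz": 0.156, "claw": 125}, {"x": 0, "y": 0.001, "z": -0.3, "rx": 0, "ry": 0, "rz": 0.156, "claw": 125}, {"x": 0, "y": 0.001, "z": -0.32, "rx": 0, "ry": 0, "rz": 0.156, "claw": 125}, {"x": 0, "y": 0.001, "z": -0.32, "rx": 0, "ry": 0, "rz": 0.156, "claw": 125}, {"x": 0, "y": 0.001, "z": -0.32, "rx": 0, "ry": 0, "rz": 0.156, "claw": 125}]}}

```text
t: 12.72
tool_pos: [0.4672, 0.4001, 0.0743]
orientation: [-0.017, 3.141, 0.0]
force: [0.2, 0.6, 0.7]
opening: 0.0475
gripper_force: 0.0
```

```bash
python3 st.py; python3 -c "
from h import *
im,d,P=snap('scene'); save('s4',im[150:290,320:490],4)"
```

```text
[0.4672 0.4001 0.0743] psi 90.61 F [0.2 0.6 0.7] open 0.04751902223633278 0.0 t 12.7167
```

View pics/s4.png

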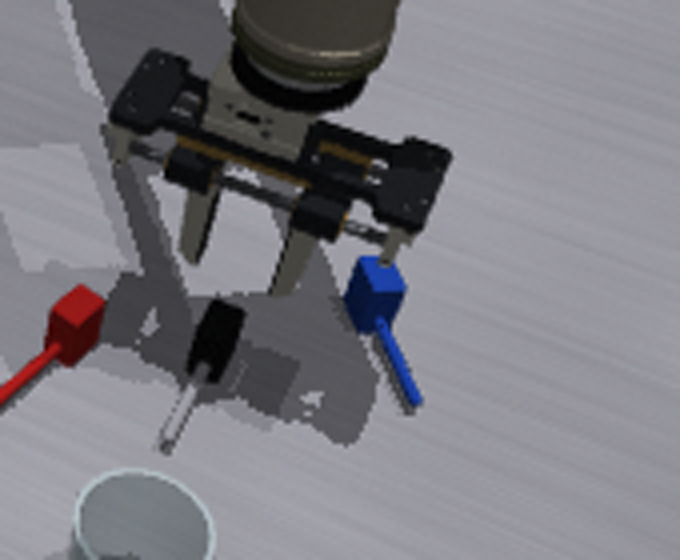

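The picture shows the fingers at (195,250) and (290,280), straddling the black block at (215,340). The red and blue pins lie clear of the fingers. I descend and grip.

>>> {"op": "arm_command", "data": {"targets": [{"x": 0, "y": 0, "z": -0.05, "rx": 0, "ry": 0, "rz": 0, "claw": 125}, {"x": 0, "y": 0, "z": -0.1, "rx": 0, "ry": 0, "rz": 0, "claw": 125}, {"x": 0, "y": 0, "z": -0.14, "rx": 0, "ry": 0, "rz": 0, "claw": 125}, {"x": 0, "y": 0, "z": -0.16, "rx": 0, "ry": 0, "rz": 0, "claw": 125}, {"x": 0, "y": 0, "z": -0.166, "rx": 0, "ry": 0, "rz": 0, "claw": 125}, {"x": 0, "y": 0, "z": -0.166, "rx": 0, "ry": 0, "rz": 0, "claw": 125}, {"x": 0, "y": 0, "z": -0.166, "rx": 0, "ry": 0, "rz": 0, "claw": 125}]}}

```text
t: 13.35
tool_pos: [0.468, 0.401, -0.0076]
orientation: [-0.019, 3.139, 0.003]
force: [0.7, 0.1, 0.2]
opening: 0.0473
gripper_force: 0.0
```

>>> {"op": "arm_command", "data": {"targets": [{"x": 0, "y": 0, "z": 0, "rx": 0, "ry": 0, "rz": 0, "claw": 255}, {"x": 0, "y": 0, "z": 0, "rx": 0, "ry": 0, "rz": 0, "claw": 255}, {"x": 0, "y": 0, "z": 0, "rx": 0, "ry": 0, "rz": 0, "claw": 255}, {"x": 0, "y": 0, "z": 0, "rx": 0, "ry": 0, "rz": 0, "claw": 255}, {"x": 0, "y": 0, "z": 0, "rx": 0, "ry": 0, "rz": 0, "claw": 255}, {"x": 0, "y": 0, "z": 0, "rx": 0, "ry": 0, "rz": 0, "claw": 255}], "squeeze": 20}}

```text
t: 13.85
tool_pos: [0.4669, 0.4002, -0.0092]
orientation: [-0.019, 3.141, 0.001]
force: [-0.7, -0.9, 4.7]
opening: 0.0239
gripper_force: 20.0
```

>>> {"op": "arm_command", "data": {"targets": [{"x": 0, "y": 0, "z": 0.07, "rx": 0, "ry": 0, "rz": 0, "claw": 255}, {"x": 0, "y": 0, "z": 0.14, "rx": 0, "ry": 0, "rz": 0, "claw": 255}, {"x": 0, "y": 0, "z": 0.21, "rx": 0, "ry": 0, "rz": 0, "claw": 255}, {"x": 0, "y": -0.06, "z": 0.26, "rx": 0, "ry": 0, "rz": 0.007, "claw": 255}, {"x": 0.005, "y": -0.13, "z": 0.26, "rx": 0, "ry": 0, "rz": 0.007, "claw": 255}, {"x": 0.01, "y": -0.2, "z": 0.26, "rx": 0, "ry": 0, "rz": 0.007, "claw": 255}, {"x": 0.015, "y": -0.27, "z": 0.26, "rx": 0, "ry": 0, "rz": 0.007, "claw": 255}, {"x": 0.02, "y": -0.34, "z": 0.26, "rx": 0, "ry": 0, "rz": 0.007, "claw": 255}, {"x": 0.025, "y": -0.41, "z": 0.26, "rx": 0, "ry": 0, "rz": 0.007, "claw": 255}, {"x": 0.03, "y": -0.48, "z": 0.26, "rx": 0, "ry": 0, "rz": 0.007, "claw": 255}]}}

```text
t: 14.68
tool_pos: [0.4809, 0.1583, 0.1197]
orientation: [0.042, -3.141, 0.0]
force: [0.5, -0.3, -0.5]
opening: 0.0236
gripper_force: 20.0
```

>>> {"op": "arm_command", "data": {"targets": [{"x": 0.002, "y": -0.05, "z": 0, "rx": 0, "ry": 0, "rz": 0, "claw": 255}, {"x": 0.002, "y": -0.11, "z": 0, "rx": 0, "ry": 0, "rz": 0, "claw": 255}, {"x": 0.002, "y": -0.145, "z": -0.02, "rx": 0, "ry": 0, "rz": 0, "claw": 255}, {"x": 0.002, "y": -0.145, "z": -0.05, "rx": 0, "ry": 0, "rz": 0, "claw": 255}, {"x": 0.002, "y": -0.145, "z": -0.08, "rx": 0, "ry": 0, "rz": 0, "claw": 255}, {"x": 0.002, "y": -0.145, "z": -0.08, "rx": 0, "ry": 0, "rz": 0, "claw": 255}, {"x": 0.002, "y": -0.145, "z": -0.08, "rx": 0, "ry": 0, "rz": 0, "claw": 255}]}}

```text
t: 15.27
tool_pos: [0.4813, 0.0873, 0.0791]
orientation: [0.041, -3.138, 0.0]
force: [0.0, 0.4, -2.4]
opening: 0.024
gripper_force: 20.0
```

```bash
python3 st.py; python3 -c "
from h import *
im,d,P=snap('scene'); save('s5',im[150:250,195:325],6)
x,y,z=P[...,0],P[...,1],P[...,2]
m=(z>.094)&(z<.125)&(abs(x-.597)<.02)&(abs(y-.09)<.02); q=P[m]; print('staple',q.min(0),q.max(0),len(q))
m=(z>.094)&(z<.15)&(x>.505)&(x<.578)&(abs(y-.09)<.02); q=P[m]; print('shank',len(q)); a=np.polyfit(q[:,0],q[:,1],1); r=abs(q[:,1]-np.polyval(a,q[:,0]))<.008; a=np.polyfit(q[r,0],q[r,1],1); print(a,'y@.597',np.polyval(a,.597),'z',np.percentile(q[:,2],[5,50,95]),'tip',np.percentile(q[:,0],98),np.degrees(np.arctan(a[0])))
print('pix',proj('scene',[[.597,.0904,.095],[.5695,.0897,.12]]))"
```

```text
[0.4813 0.0873 0.0791] psi 91.49 F [ 0.   0.4 -2.4] open 0.023991909324148093 19.98044103384018 t 15.2667
staple [0.5938436  0.07867452 0.09433197] [0.60313709 0.10698745 0.11109614] 43
shank 62
[0.01389462 0.08436892] y@.597 0.09266401094077513 z [0.09995153 0.10376912 0.10785358] tip 0.5693777319516655 0.7960517552874344
pix [[251.27729393 203.02051959]
 [256.26988322 190.34467536]]
```

View pics/s5.png

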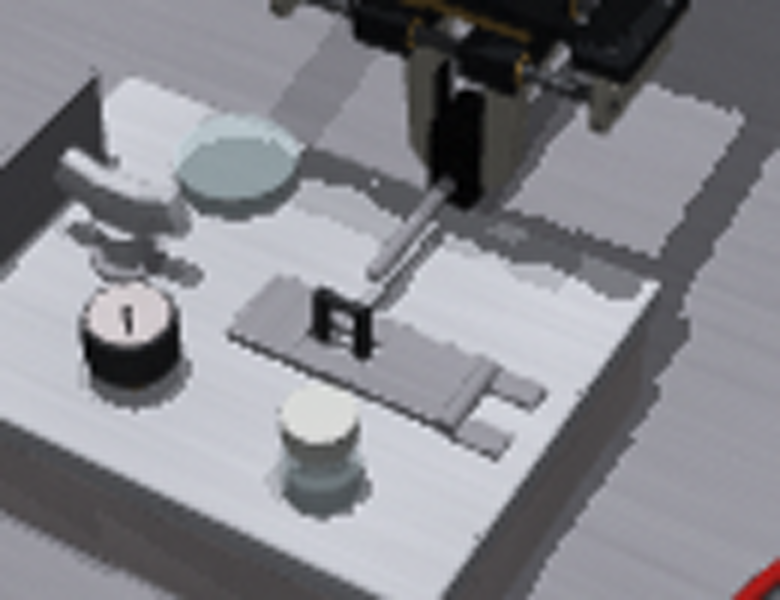

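The picture shows the hasp flat over the staple at (343,320), with the shank tip at (375,270) lined up with it. In the same camera the loop centre is y = 0.0928 and the shank extrapolates to y = 0.0927. I lower and insert.

>>> {"op": "arm_command", "data": {"targets": [{"x": 0, "y": 0, "z": -0.008, "rx": 0, "ry": 0, "rz": 0, "claw": 255}, {"x": 0, "y": 0, "z": -0.017, "rx": 0, "ry": 0, "rz": 0, "claw": 255}, {"x": 0, "y": 0, "z": -0.017, "rx": 0, "ry": 0, "rz": 0, "claw": 255}, {"x": 0, "y": 0, "z": -0.017, "rx": 0, "ry": 0, "rz": 0, "claw": 255}, {"x": 0.015, "y": 0, "z": -0.017, "rx": 0, "ry": 0, "rz": 0, "claw": 255}, {"x": 0.03, "y": 0.001, "z": -0.017, "rx": 0, "ry": 0, "rz": 0, "claw": 255}, {"x": 0.045, "y": 0.001, "z": -0.017, "rx": 0, "ry": 0, "rz": 0, "claw": 255}, {"x": 0.06, "y": 0.002, "z": -0.017, "rx": 0, "ry": 0, "rz": 0, "claw": 255}, {"x": 0.075, "y": 0.002, "z": -0.017, "rx": 0, "ry": 0, "rz": 0, "claw": 255}, {"x": 0.075, "y": 0.002, "z": -0.017, "rx": 0, "ry": 0, "rz": 0, "claw": 255}]}}

```text
t: 16.15
tool_pos: [0.5217, 0.0884, 0.0718]
orientation: [-0.041, 3.14, 0.0]
force: [-0.2, 0.2, -1.4]
opening: 0.0237
gripper_force: 20.0
```

>>> {"op": "arm_command", "data": {"targets": [{"x": 0.015, "y": 0, "z": 0, "rx": 0, "ry": 0, "rz": 0, "claw": 255}, {"x": 0.03, "y": 0.001, "z": 0, "rx": 0, "ry": 0, "rz": 0, "claw": 255}, {"x": 0.045, "y": 0.001, "z": 0, "rx": 0, "ry": 0, "rz": 0, "claw": 255}, {"x": 0.058, "y": 0.001, "z": 0, "rx": 0, "ry": 0, "rz": 0, "claw": 255}, {"x": 0.068, "y": 0.002, "z": 0, "rx": 0, "ry": 0, "rz": 0, "claw": 255}, {"x": 0.074, "y": 0.002, "z": 0, "rx": 0, "ry": 0, "rz": 0, "claw": 255}, {"x": 0.076, "y": 0.002, "z": 0, "rx": 0, "ry": 0, "rz": 0, "claw": 255}, {"x": 0.076, "y": 0.002, "z": 0, "rx": 0, "ry": 0, "rz": 0, "claw": 255}]}}

```text
t: 16.82
tool_pos: [0.558, 0.0894, 0.0715]
orientation: [0.041, -3.141, 0.0]
force: [-0.8, 0.7, -1.5]
opening: 0.0237
gripper_force: 20.0
```

>>> {"op": "arm_command", "data": {"targets": [{"x": 0.003, "y": 0, "z": -0.002, "rx": 0, "ry": 0, "rz": 0, "claw": 255}, {"x": 0.006, "y": 0, "z": -0.004, "rx": 0, "ry": 0, "rz": 0, "claw": 255}, {"x": 0.006, "y": 0, "z": -0.004, "rx": 0, "ry": 0, "rz": 0, "claw": 255}, {"x": 0.006, "y": 0, "z": -0.004, "rx": 0, "ry": 0, "rz": 0, "claw": 255}]}}

```text
t: 17.15
tool_pos: [0.5593, 0.0895, 0.0707]
orientation: [0.041, -3.138, 0.0]
force: [-13.3, -0.9, 14.0]
opening: 0.024
gripper_force: 20.0
```

The block is against the hasp (13 N) and seated on the lid (14 N). I relax slightly, release and lift.

>>> {"op": "arm_command", "data": {"targets": [{"x": -0.003, "y": 0, "z": 0.003, "rx": 0, "ry": 0, "rz": 0, "claw": 255}, {"x": -0.003, "y": 0, "z": 0.003, "rx": 0, "ry": 0, "rz": 0, "claw": 145}, {"x": -0.003, "y": 0, "z": 0.003, "rx": 0, "ry": 0, "rz": 0, "claw": 145}, {"x": -0.003, "y": 0, "z": 0.003, "rx": 0, "ry": 0, "rz": 0, "claw": 145}, {"x": -0.003, "y": 0, "z": 0.003, "rx": 0, "ry": 0, "rz": 0, "claw": 145}, {"x": -0.003, "y": 0, "z": 0.04, "rx": 0, "ry": 0, "rz": 0, "claw": 145}, {"x": -0.003, "y": 0, "z": 0.1, "rx": 0, "ry": 0, "rz": 0, "claw": 145}, {"x": -0.003, "y": 0, "z": 0.18, "rx": 0, "ry": 0, "rz": 0, "claw": 145}, {"x": -0.01, "y": 0, "z": 0.25, "rx": 0, "ry": 0, "rz": 0, "claw": 145}, {"x": -0.05, "y": 0, "z": 0.25, "rx": 0, "ry": 0, "rz": 0, "claw": 145}]}}

```text
t: 17.98
tool_pos: [0.5417, 0.0896, 0.2037]
orientation: [-0.04, 3.128, 0.001]
force: [2.4, 0.4, 1.6]
opening: 0.04
gripper_force: 0.0
```

```bash
python3 st.py; python3 -c "
from h import *
im,d,P=snap('scene'); save('s6',im[150:250,195:325],6)
x,y,z=P[...,0],P[...,1],P[...,2]
m=(im.max(2)<60)&(z>.118)&(z<.14)&(np.hypot(x-.56,y-.09)<.05); q=P[m]; print('block top',q.mean(0),cv2.minAreaRect((q[:,:2]*1e3).astype(np.float32)))"
```

```text
[0.5417 0.0896 0.2037] psi 91.48 F [2.4 0.4 1.6] open 0.03995938769614766 0.0 t 17.9833
block top [0.5614032  0.09369164 0.12448735] ((559.6739501953125, 91.99701690673828), (25.001893997192383, 34.51266098022461), 86.99604034423828)
```

View pics/s6.png

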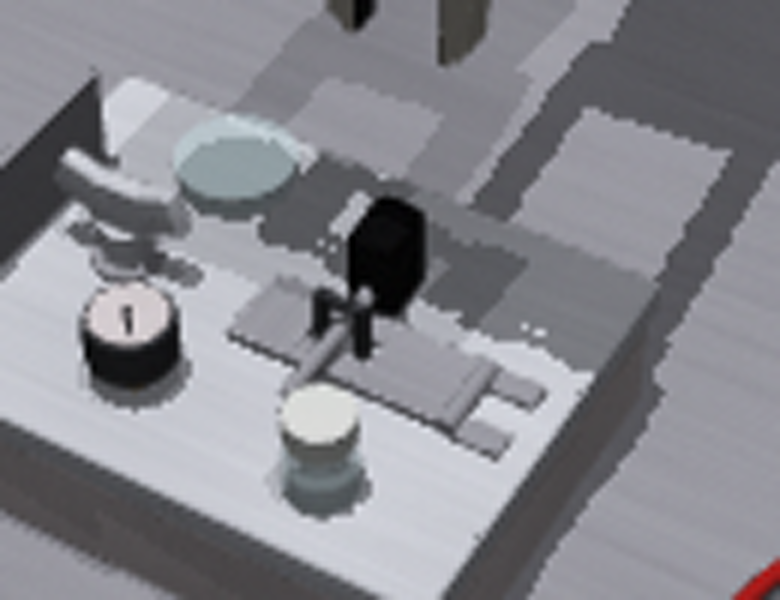

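The block stands on the lid at (388,255), and its shank runs through the staple to about (295,385). The key is tight, the hasp is flat and the gripper is clear. I hand the job in.

```bash
python3 -c "
from plant import robot
print(robot.close_job())"
```

```text
the job is handed in; nothing more can be done
None
```

The job is handed in at about 18 s of the 72 s allowed: key tight on its stop, hasp flat over the staple, pin fully home through the loop and released. The first key grasp closed on air because the tool really stands about 36 mm above its reported height; I corrected for that from then on, and the hand-in returned no verdict.

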